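# Reload the sprung label-roll magazine

## Task

Load both loose label rolls flat into the spring-loaded magazine, one at a time: press each roll down on the sprung platform, slide it in under the retaining lip, let go, then push it from the front until it is fully home against the back. Press and push gently (feel for the stop, do not force it), finish with the two rolls stacked and held under the lip by the spring, and leave the other things on the table where they stand.

Things in the scene. Friction and masses are not known exactly. Their poses are not given: they have to be found in the camera images.
- magazine: Steel sprung magazine fixed to the table, base 140 x 100 mm (x -85 to +55 mm), 95 mm tall. Origin: underside of the base, on the vertical axis where the rolls must finally stand (home). z up; +x points to the back (upright spring housing), the open mouth looks to -x, roughly at the robot. Contact forces on it over 40 N count as forcing it
- stop (a point): Front face of the spring housing, the back stop for the rolls: magazine x = +31.5 mm, y = 0, z = 74 mm; axes as the magazine's. The housing's top is 95 mm above the table
- cheek (a point): Front edge, top, of the left (+y) one of two cheeks beside the back half of a home roll: x = 0 to 34 mm, inner faces y = +-33 mm, 4 mm thick, up to z = 88 mm. Fingers at a roll's sides cannot follow it past them: let it go part way in, caught under the lip, then push it from the front. In front of x = -6 mm nothing stands beside or over the platform
- platform (a joint): Sprung platform, a plate x = -72 to +30, y = +-31 mm in the magazine's frame. Value: how far it is pressed down, m. 0 = fully up (top 80 mm over the table, 8 mm below the lip), 0.060 = hard bottom. Needs 0.6 N to start, then 120 N/m (3 N at 20 mm, 6.6 N at 50 mm, the rolls' weight included). Damped, 60 N s/m. Never tilts. Reads 0.020 with one roll held under the lip, 0.048 with two
- lip (a point): Point on the home axis (magazine x = y = 0) at the height of the retaining lip's underside, 88 mm above the table; axes as the magazine's. The lip is a fixed steel tongue 24 mm wide (y = +-12 mm), 4 mm thick, flat below from x = +3 mm back to the housing; its front end, x = +3 to -6 mm, is turned up by 4 mm as a lead-in
- roll_a: White label roll lying flat, a cylinder 62 mm in diameter and 28 mm tall (about 120 g) with a small core hole. Origin: centre of its underside; z up along its axis. Solid, grasp across its sides
- roll_b: The second label roll, the same as roll_a. Either may be loaded first
- salt_shaker: Glass salt shaker with a grey top, 44 mm wide, 90 mm tall, near the rolls; origin at the centre of its underside. To be left alone
- deli_cup: Small lidded tub, 86 x 78 x 59 mm, behind the rolls; origin at the centre of its underside. To be left alone
- ticket_block: Aluminium ticket holder, 32 x 92 x 30 mm, behind the rolls; origin at the centre of its underside. To be left alone
Not all that is in view belongs to the job. Leave any turquoise look-alike of the roll_b alone.

How it is judged:
By the outcome, as a careful person would: the job done as asked, in the order asked, and still so for the second after the job is handed in, with the robot touching nothing.
It also fails if it takes over 72 s, if anything falls off the work surface, if the arm or the gripper's body presses on something with over 40 N, if the wrist force passes 120 N, or if a joint passes its speed limit or range.

## Robot

A 6-joint arm with a two-finger parallel gripper is mounted at the origin on a cart in front of the work surface, level with it; the furniture and walls round the work are solid. World frame = base frame: x ahead of the robot, y to its left, z up, the work surface at z = 0. Lengths are in m, angles in rad, forces in N, time in s.
With the tool pointing down it reaches from about 0.25 to 0.8 m from the base axis. Payload 8.5 kg.
Tool frame: the origin (TCP) lies on the centre line of the jaws, within the pads' length; the fingertips stand 22 mm ahead of it and the grasp point (between the pads) lies 3 mm ahead of it; z points along the fingers, y is the line along which they close (so a half turn about z gives the same grasp; the last joint's range is limited). The gripper opens to 85 mm and grips with 20 to 120 N. Pads are 22 mm wide; open, the fingers measure 114 mm over their backs; the gripper's body (76 mm by 85 mm) begins 54 mm behind the grasp point. The pads swing forward as they close: fully open they stand 13 mm farther back than shut.
Start: joints at [1.121, 0.238, -0.013, 1.319, 0, 1.571], TCP at [0.228, 0.473, 0.253] pointing down, gripper open.
Joint ranges: [-2.66, 2.66], [-1.03, 1.9], [-1.14, 1.46], [-1.82, 2.27], [-1.45, 1.34], [-3.14, 3.14]. Speed limits (rad/s): [2.22, 2.22, 2.79, 3.14, 3.14, 3.14].

## Interface

Orientations are given as a rotation vector (axis times angle).
In Python, from rig import monitor, imaging, job gives the robot as it stands.
- The arm moves only by the tool send_rows, never from a script. Its argument "targets" is text: rows parted by semicolons, each of 7 numbers parted by spaces: the turn, a rotation vector about the tool's x, y, z in degrees, then the shift along the tool's x, y, z in mm, then the opening in per cent of the stroke, from 0 (shut) to 100 (fully open). A call has 1 to 8 rows; each row shifts and turns the commanded pose from where the row before left it, along the tool's axes as they then stand; what a row does not reach is not made up. A row lasts 1/8 s, in which the tool goes at most 62.5 mm and 10.7 degrees, less where a joint would pass 70% of its speed; a pose out of reach is approached as far as the arm can. A call is refused whole if a number of a shift passes 62.5 or a number of a turn 10.7, either way. A call with a gripper value outside its range is refused whole. The fingers move at their own pace and stop on an object; the grip force is fixed at half the most. Time passes only in rows, so rows that do not move let the fingers close. It gives the time, the measured TCP pose, the force, the opening and the grip force at its end, in the units of the state.
- monitor.observe(): the state, without advancing time (a new reading comes with each control period).
- imaging.grab_frame(name): name is "side" or "top"; returns a dict with "image" (480x640x3 uint8, red, green, blue), "camera_matrix" (3x3 intrinsics, pixels), "world_from_camera" (4x4, takes a point from camera to world coordinates). Camera axes: x right, y down, z forward; pixel columns grow to the right and rows downward; lengths in m; the calibration is good to about 2 mm. A picture is of the moment at which its call begins. There is no depth.
- job.close_job(): hands the job in; it is judged then, once.
The state is a dict: "time_s": time; "joints": joint angles; "qvel": joint speeds; "tau": joint torques, N m; "tool_pos": TCP position; "ee_rot": TCP orientation; "contact_force": force on the tool from outside, world axes, zero at the start; "ft_torque": the same for the moment, N m; "gripper_width": finger opening in m; "grasp_force": force on a finger pad.
Only numpy, scipy, OpenCV 4.12 (cv2) and the standard library are available. Lean on these libraries where they do the work, as an engineer would, in place of code of your own. Each camera call takes 0.05 s, during which the arm holds its last target. There are 200 camera calls.

## Working session

There is one attempt and no reset: what is moved stays moved. The work goes in short steps, Python scripts to look and compute and a tool call to move; the robot and the scene stay as the last step left them, time stands still between calls to the robot, and variables do not carry over. Pictures are saved under pics/ and viewed, at most 10 in all, crops included, and the job is handed in when it is done.

Besides the shell and the picture viewer there is one more tool, called after ">>>" as name(argument=value, ...), one argument or row to a line, values as JSON. send_rows: Moves the arm, as the interface text tells. Its arguments: {"type":"object","properties":{"targets":{"type":"string"}},"required":["targets"]}

```bash
mkdir -p pics
python3 - <<'E'
from rig import monitor, imaging
import cv2, numpy as np
print(monitor.observe())
for n in("side","top"):
    f=imaging.grab_frame(n); cv2.imwrite(f"pics/{n}0.png",f["image"][:,:,::-1])
    np.savez(f"pics/{n}0.npz",K=f["camera_matrix"],T=f["world_from_camera"]); print(n,f["camera_matrix"],f["world_from_camera"])
E
```

```text
{'time_s': 0.0, 'joints': array([ 1.12098846e+00,  2.38781283e-01, -1.42681430e-02,  1.31918289e+00,
        2.01367911e-05,  1.57080593e+00]), 'qvel': array([-9.21916091e-05,  1.22380952e-04, -3.26994584e-03,  7.43703248e-04,
        6.07253835e-04, -6.05645365e-04]), 'tau': array([ 3.46666282e-03, -5.38784015e+01,  3.46435905e+01,  1.81432423e-02,
        2.36831793e-04, -7.14892593e-06]), 'tool_pos': array([0.22809397, 0.47243533, 0.25267192]), 'ee_rot': array([-7.00553869e-01, -3.06213790e+00,  2.19155573e-03]), 'contact_force': array([-0.12927561, -0.01078711, -0.19925033]), 'ft_torque': array([-0.01343394, -0.01034082,  0.02055138]), 'grasp_force': 0.0, 'gripper_width': 0.08524377484973766}
side [[479.24939779   0.         324.14534141]
 [  0.         479.24939779 235.48123755]
 [  0.           0.           1.        ]] [[ 0.78811117 -0.27933744  0.54849921  0.12787803]
 [-0.61547443 -0.34533689  0.70847276 -0.82019588]
 [-0.00848596 -0.89594254 -0.44408891  0.45780052]
 [ 0.          0.          0.          1.        ]]
top [[548.44186888   0.         317.07336819]
 [  0.         548.44186888 241.26724925]
 [  0.           0.           1.        ]] [[-0.01944161 -0.99763079  0.06599109  0.51514724]
 [-0.99951133  0.02100928  0.02314541 -0.19876256]
 [-0.024477   -0.06550885 -0.99755174  1.23288956]
 [ 0.          0.          0.          1.        ]]
```

View pics/top0.png

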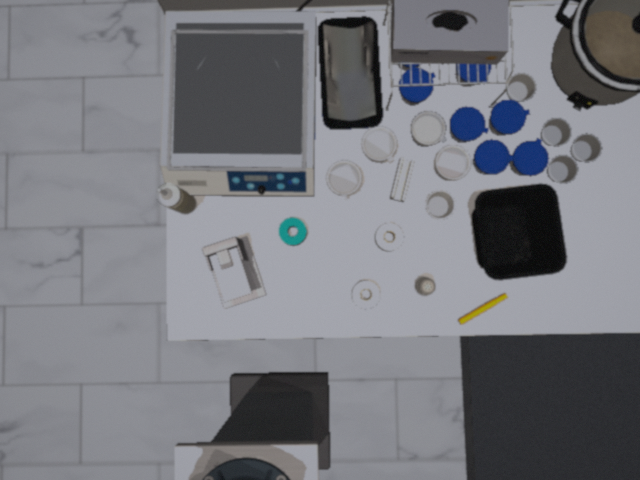

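View pics/side0.png

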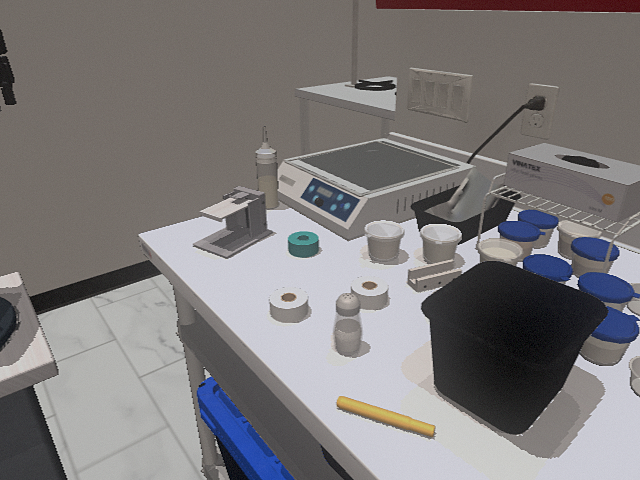

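Top view: white rolls at about (389,236) and (366,293), the turquoise decoy at (293,231), salt shaker at (426,285), ticket block at (401,180), and the magazine around (233,270) with its mouth toward the image bottom. The two white rolls with brown cores fit roll_a and roll_b; the decoy doesn't, because it is turquoise. I'll confirm this in an enlarged crop.

```bash
cat > h.py <<'E'
import numpy as np, cv2
def load(n):
    d=np.load(f"pics/{n}0.npz"); return d["K"],d["T"]
def ray(n,uv,z):
    K,T=load(n); d=T[:3,:3]@np.linalg.solve(K,[uv[0],uv[1],1.]); o=T[:3,3]
    return o+d*(z-o[2])/d[2]
def proj(n,p):
    K,T=load(n); c=T[:3,:3].T@(np.asarray(p)-T[:3,3]); q=K@c; return q[:2]/q[2]
E
python3 - <<'E'
import cv2,numpy as np
from h import *
t=cv2.imread("pics/top0.png"); s=cv2.imread("pics/side0.png")
up=lambda im,x,y,w,h,k:cv2.resize(im[y:y+h,x:x+w],None,fx=k,fy=k,interpolation=cv2.INTER_CUBIC)
a=up(t,195,225,80,85,5)            # 400x425
b=up(t,340,215,100,100,4)[:,:400]
c=np.zeros((425,800,3),np.uint8); c[:,:400]=a; c[:400,400:]=b
cv2.imwrite("pics/crop1.png",c)
d=up(s,185,180,100,80,8); cv2.imwrite("pics/crop2.png",d[:600])
# roll core blobs
g=cv2.cvtColor(t,cv2.COLOR_BGR2HSV)
for name,(x,y) in dict(r1=(389,236),r2=(366,293)).items():
    sub=t[y-20:y+20,x-20:x+20].astype(int); print(name); print(cv2.cvtColor(t,cv2.COLOR_BGR2GRAY)[y-20:y+20:2,x-20:x+20:2])
E
```

```text
r1
[[166 165 164 166 165 165 165 166 166 165 165 167 164 165 165 166 165 164
  164 165]
 [165 165 165 165 165 165 163 165 166 165 165 165 165 166 166 165 165 164
  164 165]
 [166 164 165 166 164 165 166 165 165 165 164 164 164 165 165 165 165 165
  165 165]
 [164 166 164 165 165 167 165 163 157 162 163 158 155 162 165 166 163 165
  166 164]
 [165 164 164 165 163 164 160 157 160 162 166 163 163 160 160 162 163 166
  166 166]
 [164 165 166 165 163 152 160 166 164 165 166 165 165 164 161 156 163 164
  165 165]
 [165 165 166 164 150 159 165 164 165 165 165 166 165 166 164 162 156 165
  166 164]
 [166 166 164 158 151 164 165 165 164 151 156 159 164 166 166 167 164 163
  164 164]
 [166 165 165 145 159 165 164 164 154 128 117 111 139 164 166 165 163 157
  166 166]
 [166 165 160 139 164 164 164 158 156 165 162 143  97 144 166 165 164 164
  165 164]
 [164 166 159 136 164 164 166 158 159 165 165 160 112 146 164 165 165 155
  161 167]
 [165 164 159 136 165 166 164 153 148 164 165 162 117 149 164 163 164 162
  164 164]
 [165 165 160 125 159 164 165 160 152 150 154 148 131 162 165 165 166 162
  1
[... 1607 characters left out ...]
 165 162
  164 165]
 [166 165 162 150 165 165 166 148 145 135 148 131 128 160 164 166 162 160
  166 165]
 [166 165 163 155 165 166 166 161 146 126 118 131 152 164 165 165 165 162
  164 165]
 [167 165 166 158 162 165 164 165 165 164 161 163 166 164 165 164 159 164
  164 165]
 [164 165 163 166 163 166 166 165 164 164 166 166 165 165 163 160 165 165
  165 164]
 [165 165 166 165 163 158 165 164 165 165 165 165 164 164 165 157 165 166
  164 165]
 [165 164 166 165 164 164 164 163 163 164 163 165 158 157 162 164 166 164
  165 164]
 [166 165 166 164 163 167 164 163 164 157 159 166 162 164 163 166 166 164
  165 165]
 [166 166 167 165 165 166 166 164 165 165 164 165 166 165 165 165 164 166
  164 165]]
```

View pics/crop1.png

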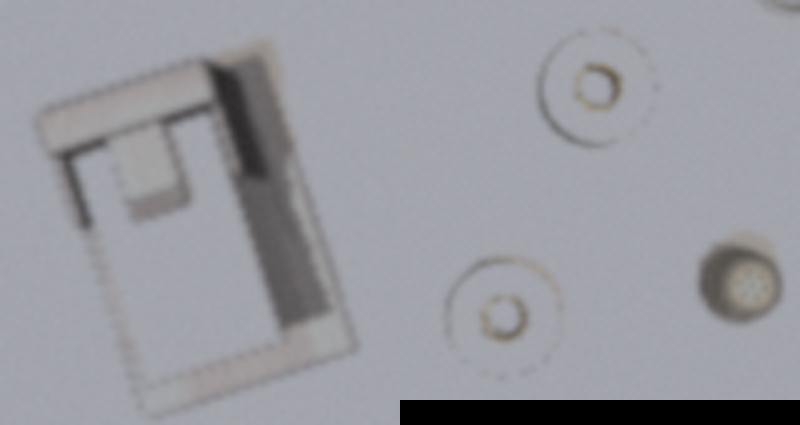

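View pics/crop2.png

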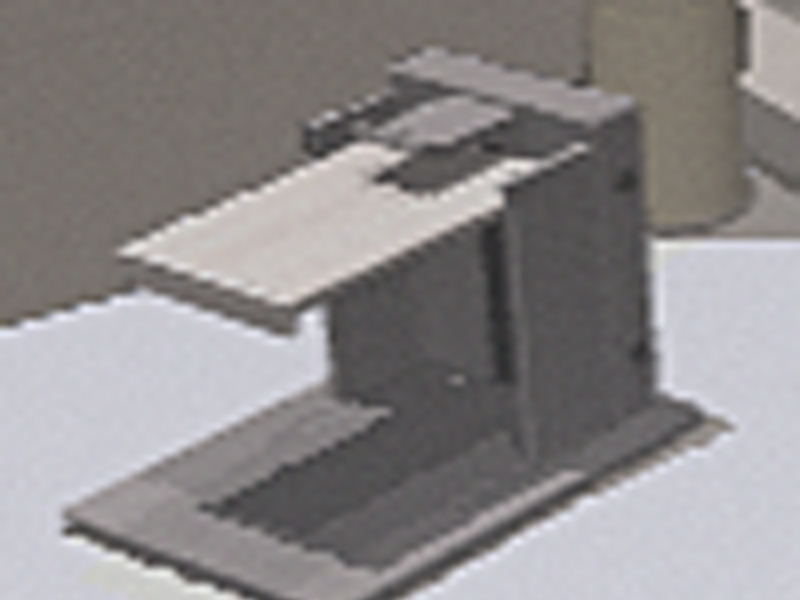

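Both white rolls with brown cores are confirmed: core centres at about (388.9,236.4) and (365.4,294.1). The side crop shows the magazine with its front base corner at (193.5,244), its platform front corners at (199.8,211.5) and (221.9,218), and the lip above the back half.

```bash
cat >> h.py <<'E'
def Rz(a): return np.array([[np.cos(a),-np.sin(a)],[np.sin(a),np.cos(a)]])
def delta(M,target_mag_xy,z):
    """print remaining shift in aligned tool axes (mm) + yaw error"""
    from rig import monitor
    from scipy.spatial.transform import Rotation as R
    o=monitor.observe(); r=R.from_rotvec(o["ee_rot"]).as_matrix()
    w=np.r_[M[:2]+Rz(M[2])@np.asarray(target_mag_xy)/1e3, z/1e3]
    ty=r[:,1]; cur=Rz(M[2]).T@(o["tool_pos"][:2]-M[:2])*1e3
    print("t",o["time_s"],"mag xy",cur.round(1),"z",(o["tool_pos"][2]*1e3).round(1),"tool shift",(r.T@(w-o["tool_pos"])*1e3).round(1),
      "yaw err deg",np.degrees(np.arctan2(ty[1],ty[0])-M[2]-np.pi/2).round(2),"tilt",np.degrees(np.arccos(-r[2,2])).round(2),"F",o["contact_force"].round(1))
E
python3 - <<'E'
from h import *
from scipy.optimize import least_squares
tp=lambda x,y:(195+x/5-.4,225+y/5-.4); sp=lambda x,y:(185+x/8-.44,180+y/8-.44)
C=[("top",tp(148,418),(-85,50,2)),("top",tp(357,350),(-85,-50,2)),("top",tp(135,131),(31.5,0,95)),("top",tp(163,211),(-6,0,95)),
("side",sp(118,252),(-72,31,80)),("side",sp(295,303),(-72,-31,80)),("side",sp(68,515),(-85,50,4)),("side",sp(705,410),(55,-50,4)),("side",sp(503,190),(0,-37,88))]
def pt(M,m): return np.r_[M[:2]+Rz(M[2])@np.array(m[:2])/1e3,m[2]/1e3]
f=lambda M:np.concatenate([proj(n,pt(M,m))-uv for n,uv,m in C])
s=least_squares(f,[.55,.02,.3],loss="soft_l1",x_scale=[.01,.01,.1]); M=s.x; np.save("M.npy",M)
print("M",M,np.degrees(M[2])); print(f(M).reshape(-1,2).round(1))
for n,uv in dict(r1=(388.9,236.4),r2=(365.4,294.1)).items():
    p=ray("top",uv,.028); m=Rz(M[2]).T@(p[:2]-M[:2])*1e3
    print(n,p.round(4),"mag",m.round(1),"side px of top centre",proj("side",p).round(1))
    delta(M,m,150)
E
```

```text
M [0.54640093 0.01851127 0.30078666] 17.233806253099807
[[-0.1  0.1]
 [ 0.4 -0.4]
 [-0.3 -0.9]
 [-0.4  0.2]
 [-0.5 -0.2]
 [-0.5  0.5]
 [-0.8  0.8]
 [ 0.7  1. ]
 [ 1.1 -0.5]]
r1 [ 0.6022 -0.3288  0.028 ] mag [ -49.6 -348.3] side px of top centre [369.2 285.2]
t 0.1 mag xy [-169.5  527.9] z 252.7 tool shift [-685.3 -558.8  103.5] yaw err deg -43.01 tilt 0.08 F [0.2 0.3 0.1]
r2 [ 0.477  -0.2741  0.028 ] mag [-152.9 -258.9] side px of top centre [288.5 297.1]
t 0.1 mag xy [-169.5  527.9] z 252.7 tool shift [-548.7 -563.9  103.5] yaw err deg -43.01 tilt 0.08 F [0.2 0.3 0.1]
```

>>> send_rows(
  targets="0 0 -8.6 0 0 0 100;0 0 -8.6 0 0 0 100;0 0 -8.6 0 0 0 100;0 0 -8.6 0 0 0 100;0 0 -8.6 0 0 0 100;0 0 0 -2 -55 0 100;0 0 0 -2 -55 0 100;0 0 0 -2 -55 0 100",
)

```text
time_s: 1.1
tool_pos: [0.2829, 0.3153, 0.2529]
ee_rot: [0.472, -3.106, 0.001]
contact_force: [0.5, -0.4, 0.7]
gripper_width: 0.0851
grasp_force: 0.0
```

>>> send_rows(
  targets="0 0 0 -2 -60 0 100;0 0 0 -2 -60 0 100;0 0 0 -2 -60 0 100;0 0 0 -2 -60 0 100;0 0 0 -2 -60 0 100;0 0 0 -2 -60 0 100;0 0 0 0 -60 0 100;0 0 0 0 -60 0 100",
)

```text
time_s: 2.1
tool_pos: [0.4366, -0.1401, 0.2532]
ee_rot: [-0.47, 3.106, 0.0]
contact_force: [1.7, 1.3, 0.5]
gripper_width: 0.0858
grasp_force: 0.0
```

```bash
python3 -c "
from h import *; delta(np.load('M.npy'),[-152.9,-258.9],100)"
```

```text
t 2.1 mag xy [-151.9 -119. ] z 253.2 tool shift [   1.  -139.9  153.2] yaw err deg -0.03 tilt 0.01 F [1.7 1.3 0.5]
```

>>> send_rows(
  targets="0 0 0 1 -50 30 100;0 0 0 0 -50 40 100;0 0 0 0 -40 40 100;0 0 0 0 0 40 100;0 0 0 0 0 0 100",
)

```text
time_s: 2.72
tool_pos: [0.4744, -0.2701, 0.1014]
ee_rot: [0.468, -3.101, -0.007]
contact_force: [-0.2, -0.3, 0.6]
gripper_width: 0.0854
grasp_force: 0.0
```

Run:
```python
from h import *; delta(np.load('M.npy'),[-152.9,-258.9],25)
from rig import imaging
f=imaging.grab_frame("side"); cv2.imwrite("pics/s1.png",cv2.resize(f["image"][180:360,180:420,::-1],None,fx=3,fy=3))
```

```text
t 2.725 mag xy [-154.3 -254.3] z 101.4 tool shift [-1.7 -5.  76.3] yaw err deg -0.05 tilt 0.39 F [-0.2 -0.3  0.6]
```

View pics/s1.png

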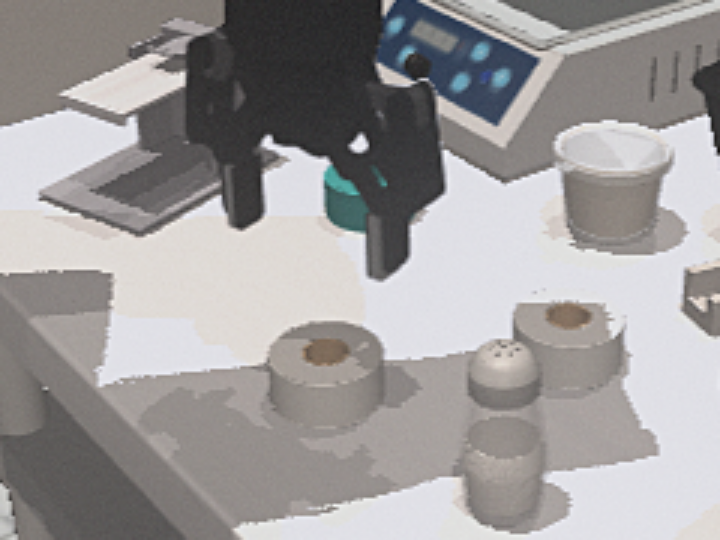

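The gripper stands over roll r2 with the fingers astride it; the fingertips are at about (308,272) and (261,255) full-frame. I'll use these for the fingertip height.

Run:
```python
from h import *
M=np.load('M.npy')
for y in(-254-50,-254+50):
  for z in(.075,.08,.085,.09,.095): print(y,z,proj("side",np.r_[M[:2]+Rz(M[2])@np.array([-154.3,y])/1e3,z]).round(1))
```

```text
-304 0.075 [310.  280.8]
-304 0.08 [309.9 278. ]
-304 0.085 [309.8 275.1]
-304 0.09 [309.7 272.2]
-304 0.095 [309.7 269.4]
-204 0.075 [260.2 262.5]
-204 0.08 [259.9 259.8]
-204 0.085 [259.7 257.1]
-204 0.09 [259.5 254.4]
-204 0.095 [259.3 251.6]
```

>>> send_rows(
  targets="0 0 0 -1 -3 30 100;0 0 0 0 0 20 100;0 0 0 0 0 10 100;0 0 0 0 0 0 100",
)

```text
time_s: 3.28
tool_pos: [0.4789, -0.2733, 0.0452]
ee_rot: [-0.471, 3.105, -0.001]
contact_force: [-0.2, -0.3, -1.0]
gripper_width: 0.0856
grasp_force: 0.0
```

```bash
python3 -c "
from h import *; delta(np.load('M.npy'),[-152.9,-258.9],25)"
```

```text
t 3.275 mag xy [-150.9 -258.7] z 45.2 tool shift [ 2.  -0.2 20.2] yaw err deg 0.03 tilt 0.05 F [-0.2 -0.3 -1. ]
```

>>> send_rows(
  targets="0 0 0 2 0 14 100;0 0 0 0 0 10 100;0 0 0 0 0 0 65;0 0 0 0 0 0 55;0 0 0 0 0 0 55;0 0 0 0 0 0 55",
)

```text
time_s: 4.03
tool_pos: [0.4767, -0.2741, 0.0205]
ee_rot: [-0.471, 3.106, -0.001]
contact_force: [-0.6, -0.1, 1.5]
gripper_width: 0.0596
grasp_force: 64.7
```

```bash
python3 -c "
from h import *; delta(np.load('M.npy'),[-42,0],150)"
```

```text
t 4.025 mag xy [-153.2 -258.9] z 20.5 tool shift [-111.3  258.8 -129.6] yaw err deg -0.0 tilt 0.03 F [-0.6 -0.1  1.5]
```

>>> send_rows(
  targets="0 0 0 0 0 -20 55;0 0 0 0 0 -50 55;0 0 0 0 30 -50 55;0 0 0 0 50 -10 55;0 0 0 -20 55 0 55;0 0 0 -30 55 0 55;0 0 0 -30 50 0 55;0 0 0 -30 19 0 55",
)

```text
time_s: 5.03
tool_pos: [0.5046, 0.0085, 0.1505]
ee_rot: [0.474, -3.106, -0.0]
contact_force: [1.0, -0.4, -0.8]
gripper_width: 0.0593
grasp_force: 65.2
```

Run:
```python
from h import *; delta(np.load('M.npy'),[-42,0],110)
from rig import imaging
f=imaging.grab_frame("side"); a=f["image"][130:270,170:330,::-1]
g=imaging.grab_frame("top"); b=g["image"][220:340,190:290,::-1]
c=np.zeros((420,780,3),np.uint8); c[:,:480]=cv2.resize(a,None,fx=3,fy=3); c[:360,480:]=cv2.resize(b,None,fx=3,fy=3); cv2.imwrite("pics/s2.png",c)
```

```text
t 5.025 mag xy [-42.9   2.8] z 150.5 tool shift [-0.9 -2.8 40.5] yaw err deg 0.13 tilt 0.01 F [ 1.  -0.4 -0.8]
```

View pics/s2.png

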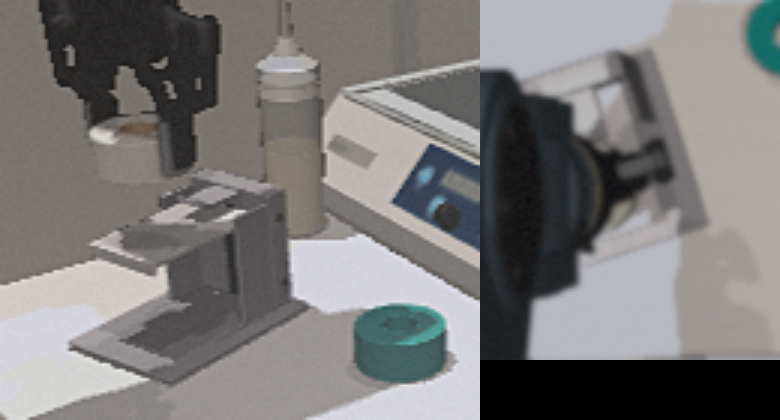

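The roll is held flat over the platform front, in front of the lip (side crop roll at about (140,150)). I'll descend slowly to just above the platform.

>>> send_rows(
  targets="0 0 0 -1 0 15 55;0 0 0 0 0 15 55;0 0 0 0 0 10 55;0 0 0 0 0 5 55;0 0 0 0 0 0 55;0 0 0 0 0 0 55",
)

```text
time_s: 5.88
tool_pos: [0.5061, 0.0059, 0.1056]
ee_rot: [-0.47, 3.106, -0.0]
contact_force: [-0.4, -0.5, -0.8]
gripper_width: 0.0596
grasp_force: 65.2
```

```bash
python3 -c "
from h import *; delta(np.load('M.npy'),[-42,0],77)"
```

```text
t 5.875 mag xy [-42.2  -0.1] z 105.6 tool shift [-0.2  0.1 28.6] yaw err deg -0.02 tilt 0.03 F [-0.4 -0.5 -0.8]
```

>>> send_rows(
  targets="0 0 0 0 0 5 55;0 0 0 0 0 4 55;0 0 0 0 0 4 55;0 0 0 0 0 4 55;0 0 0 0 0 4 55;0 0 0 0 0 4 55;0 0 0 0 0 3.5 55;0 0 0 0 0 0 55",
)

```text
time_s: 6.88
tool_pos: [0.5055, 0.0061, 0.0764]
ee_rot: [0.47, -3.105, -0.0]
contact_force: [1.7, -0.3, 2.2]
gripper_width: 0.0594
grasp_force: 65.6
```

>>> send_rows(
  targets="0 0 0 -3 0 0 55;0 0 0 -3 0 0 55;0 0 0 -3 0 0 55;0 0 0 -3 0 0 55;0 0 0 0 0 0 55",
)

```text
time_s: 7.5
tool_pos: [0.5178, 0.0098, 0.0768]
ee_rot: [-0.471, 3.106, 0.0]
contact_force: [-1.1, 0.2, 2.7]
gripper_width: 0.0595
grasp_force: 65.6
```

```bash
python3 -c "
from h import *; delta(np.load('M.npy'),[-16,0],77)"
```

```text
t 7.5 mag xy [-29.9   0.2] z 76.8 tool shift [-13.9  -0.2  -0.2] yaw err deg 0.0 tilt 0.03 F [-1.1  0.2  2.7]
```

>>> send_rows(
  targets="0 0 0 -3 0 0 55;0 0 0 -3 0 0 55;0 0 0 -3 0 0 55;0 0 0 -3 0 0 55;0 0 0 -2 0 0 55;0 0 0 0 0 0 55",
)

```text
time_s: 8.25
tool_pos: [0.531, 0.0139, 0.0768]
ee_rot: [-0.471, 3.106, 0.0]
contact_force: [-0.8, 0.1, 2.9]
gripper_width: 0.0599
grasp_force: 65.6
```

Run:
```python
from h import *; delta(np.load('M.npy'),[-16,0],77)
from rig import imaging
f=imaging.grab_frame("side"); cv2.imwrite("pics/s3.png",cv2.resize(f["image"][140:260,170:310,::-1],None,fx=5,fy=5,interpolation=cv2.INTER_CUBIC))
```

```text
t 8.25 mag xy [-16.    0.1] z 76.8 tool shift [-0.  -0.1 -0.2] yaw err deg 0.0 tilt 0.03 F [-0.8  0.1  2.9]
```

View pics/s3.png

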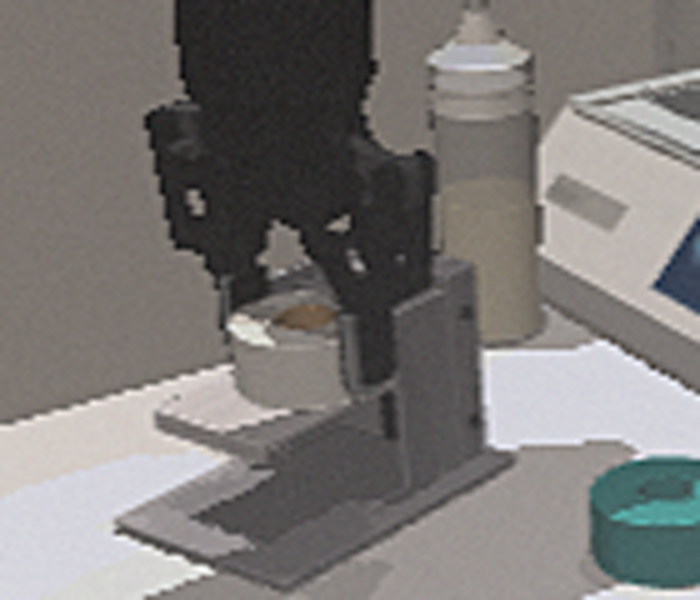

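The roll is pressed down with its back under the lip, and the fingers are clear of the cheek. I'll release it, rise, back off and shut.

>>> send_rows(
  targets="0 0 0 0 0 0 75;0 0 0 0 0 0 100;0 0 0 0 0 0 100;0 0 0 0 0 -20 100;0 0 0 0 0 -40 100;0 0 0 30 0 0 50;0 0 0 30 0 0 0;0 0 0 0 0 0 0",
)

```text
time_s: 9.3
tool_pos: [0.4716, -0.0044, 0.1369]
ee_rot: [0.469, -3.106, 0.0]
contact_force: [0.8, 0.4, 0.1]
gripper_width: 0.0324
grasp_force: 0.0
```

>>> send_rows(
  targets="0 0 0 0 0 0 0;0 0 0 0 0 20 0;0 0 0 0 0 20 0;0 0 0 0 0 3 0;0 0 0 0 0 0 0",
)

```text
time_s: 9.93
tool_pos: [0.4739, -0.0039, 0.0939]
ee_rot: [0.471, -3.106, 0.0]
contact_force: [-0.3, 0.2, 0.1]
gripper_width: 0.0001
grasp_force: 0.0
```

Run:
```python
from h import *; delta(np.load('M.npy'),[-42,0],94)
from rig import imaging
f=imaging.grab_frame("side"); cv2.imwrite("pics/s4.png",cv2.resize(f["image"][140:260,170:310,::-1],None,fx=5,fy=5,interpolation=cv2.INTER_CUBIC))
```

```text
t 9.925 mag xy [-75.9   0.1] z 93.9 tool shift [-33.9  -0.1  -0.1] yaw err deg 0.01 tilt 0.0 F [-0.3  0.2  0.1]
```

View pics/s4.png

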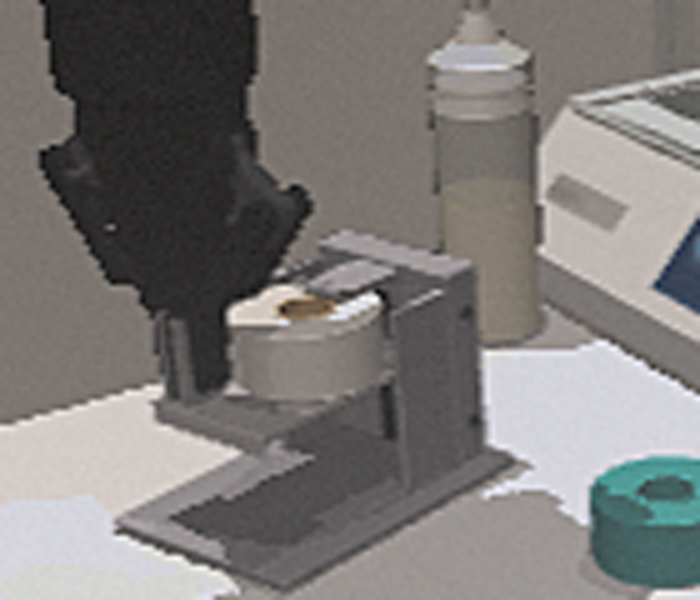

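The roll is held under the lip, and the shut fingers stand in front of it, just above the platform. I'll push gently.

>>> send_rows(
  targets="0 0 0 -5 0 0 0;0 0 0 -5 0 0 0;0 0 0 -5 0 0 0;0 0 0 -4 0 0 0;0 0 0 -3 0 0 0;0 0 0 -3 0 0 0;0 0 0 -3 0 0 0;0 0 0 0 0 0 0",
)

```text
time_s: 10.98
tool_pos: [0.4999, 0.0045, 0.0936]
ee_rot: [0.471, -3.106, -0.0]
contact_force: [-2.2, 0.7, 0.4]
gripper_width: -0.0002
grasp_force: 1.1
```

>>> send_rows(
  targets="0 0 0 -1.5 0 0 0;0 0 0 -1.5 0 0 0;0 0 0 0 0 0 0",
)

```text
time_s: 11.35
tool_pos: [0.5031, 0.0052, 0.0937]
ee_rot: [-0.47, 3.106, -0.0]
contact_force: [-2.6, -0.6, 0.1]
gripper_width: 0.0001
grasp_force: 1.2
```

```bash
python3 -c "
from h import *; delta(np.load('M.npy'),[-42,0],94)"
```

```text
t 11.35 mag xy [-45.3   0.1] z 93.7 tool shift [-3.3 -0.1 -0.3] yaw err deg -0.01 tilt 0.01 F [-2.6 -0.6  0.1]
```

>>> send_rows(
  targets="0 0 0 -1 0 0 0;0 0 0 -1 0 0 0;0 0 0 0 0 0 0",
)

```text
time_s: 11.72
tool_pos: [0.5049, 0.0058, 0.0937]
ee_rot: [0.47, -3.106, 0.0]
contact_force: [-2.9, 0.1, 0.1]
gripper_width: -0.0002
grasp_force: 1.4
```

>>> send_rows(
  targets="0 0 0 -1 0 0 0;0 0 0 0 0 0 0",
)

```text
time_s: 11.98
tool_pos: [0.5059, 0.0061, 0.0937]
ee_rot: [0.471, -3.106, 0.0]
contact_force: [-2.9, 0.1, 0.8]
gripper_width: 0.0
grasp_force: 1.6
```

>>> send_rows(
  targets="0 0 0 -0.7 0 0 0;0 0 0 0 0 0 0",
)

```text
time_s: 12.22
tool_pos: [0.5065, 0.0063, 0.0937]
ee_rot: [0.471, -3.106, 0.0]
contact_force: [-2.9, 0.8, -0.2]
gripper_width: -0.0
grasp_force: 1.7
```

>>> send_rows(
  targets="0 0 0 -0.7 0 0 0;0 0 0 0 0 0 0",
)

```text
time_s: 12.48
tool_pos: [0.5071, 0.0065, 0.0937]
ee_rot: [0.471, -3.106, -0.0]
contact_force: [-3.9, 0.8, 0.6]
gripper_width: -0.0001
grasp_force: 1.8
```

>>> send_rows(
  targets="0 0 0 -0.7 0 0 0;0 0 0 0 0 0 0",
)

```text
time_s: 12.72
tool_pos: [0.5076, 0.0067, 0.0937]
ee_rot: [0.47, -3.105, 0.0]
contact_force: [-4.6, -0.2, 1.4]
gripper_width: 0.0003
grasp_force: 2.4
```

>>> send_rows(
  targets="0 0 0 -0.7 0 0 0;0 0 0 0 0 0 0",
)

```text
time_s: 12.98
tool_pos: [0.5076, 0.0067, 0.0936]
ee_rot: [0.47, -3.104, 0.0]
contact_force: [-7.4, -1.4, 2.2]
gripper_width: -0.0004
grasp_force: 3.6
```

Stall at the stop: force rose from 3 to 7 N with no more travel, so the first roll is home. I'll back off and go for the second roll.

>>> send_rows(
  targets="0 0 0 10 0 0 0;0 0 0 10 0 0 0;0 0 0 0 0 -40 0;0 0 0 0 -20 -50 50;0 0 0 0 -50 -20 100;0 0 0 0 -55 0 100;0 0 0 0 -55 0 100;0 0 0 0 -55 0 100",
)

```text
time_s: 13.98
tool_pos: [0.5593, -0.2255, 0.2043]
ee_rot: [-0.47, 3.105, -0.001]
contact_force: [0.8, 1.2, -0.2]
gripper_width: 0.0853
grasp_force: 0.0
```

>>> send_rows(
  targets="0 0 0 -5 -55 0 100;0 0 0 -5 -40 0 100;0 0 0 0 -18 30 100;0 0 0 0 0 40 100;0 0 0 0 0 20 100;0 0 0 0 0 0 100",
)

```text
time_s: 14.72
tool_pos: [0.6009, -0.3282, 0.1122]
ee_rot: [0.47, -3.104, -0.003]
contact_force: [-0.6, 0.8, 0.4]
gripper_width: 0.0857
grasp_force: 0.0
```

Run:
```python
from h import *; delta(np.load('M.npy'),[-49.6,-348.3],21)
from rig import imaging
f=imaging.grab_frame("side"); a=cv2.resize(f["image"][150:250,180:310,::-1],None,fx=3,fy=3); b=cv2.resize(f["image"][180:340,310:440,::-1],None,fx=3,fy=3)
c=np.zeros((480,790,3),np.uint8); c[:300,:390]=a; c[:,400:]=b; cv2.imwrite("pics/s5.png",c)
```

```text
t 14.725 mag xy [ -50.6 -347.3] z 112.2 tool shift [-1.2 -1.2 91.2] yaw err deg -0.02 tilt 0.16 F [-0.6  0.8  0.4]
```

View pics/s5.png

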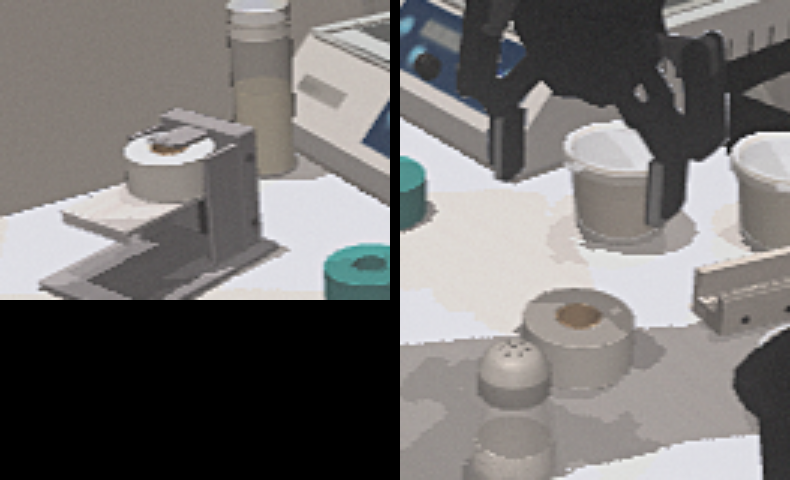

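The first roll sits home under the lip, and the open gripper is above the second roll, clear of everything. I'll descend and grasp.

>>> send_rows(
  targets="0 0 0 -1 -1 30 100;0 0 0 0 0 30 100;0 0 0 0 0 18 100;0 0 0 0 0 10 100;0 0 0 0 0 3 100;0 0 0 0 0 0 100",
)

```text
time_s: 15.52
tool_pos: [0.6037, -0.3293, 0.0235]
ee_rot: [-0.47, 3.105, -0.001]
contact_force: [-0.1, 0.0, 0.2]
gripper_width: 0.0852
grasp_force: 0.0
```

>>> send_rows(
  targets="0 0 0 0 0 0 65;0 0 0 0 0 0 55;0 0 0 0 0 0 55;0 0 0 0 0 0 55",
)

```text
time_s: 16.02
tool_pos: [0.6038, -0.3293, 0.024]
ee_rot: [-0.47, 3.105, -0.002]
contact_force: [-1.6, 0.5, 5.8]
gripper_width: 0.0596
grasp_force: 65.3
```

```bash
python3 -c "
from h import *; delta(np.load('M.npy'),[-43,0],150)"
```

```text
t 16.025 mag xy [ -48.3 -349.2] z 24.0 tool shift [  -5.4  349.1 -126.4] yaw err deg -0.0 tilt 0.09 F [-1.6  0.5  5.8]
```

>>> send_rows(
  targets="0 0 0 0 0 -20 55;0 0 0 0 0 -50 55;0 0 0 0 30 -50 55;0 0 0 0 50 -10 55;0 0 0 0 55 0 55;0 0 0 0 55 0 55;0 0 0 0 55 0 55;0 0 0 0 50 0 55",
)

```text
time_s: 17.02
tool_pos: [0.5152, -0.0457, 0.1532]
ee_rot: [-0.471, 3.105, -0.0]
contact_force: [1.3, 1.0, -1.4]
gripper_width: 0.0595
grasp_force: 65.1
```

>>> send_rows(
  targets="0 0 0 -2 35 0 55;0 0 0 -2 19 0 55;0 0 0 0 0 0 55;0 0 0 0 0 0 55",
)

```text
time_s: 17.52
tool_pos: [0.5042, 0.0047, 0.1528]
ee_rot: [-0.47, 3.106, -0.001]
contact_force: [-0.2, -0.4, -0.7]
gripper_width: 0.0592
grasp_force: 65.1
```

Run:
```python
from h import *; delta(np.load('M.npy'),[-43,0],117)
```

```text
t 17.525 mag xy [-44.4  -0.6] z 152.8 tool shift [-1.4  0.7 35.8] yaw err deg -0.02 tilt 0.03 F [-0.2 -0.4 -0.7]
```

>>> send_rows(
  targets="0 0 0 -1 0.5 12 55;0 0 0 0 0 12 55;0 0 0 0 0 8 55;0 0 0 0 0 4 55;0 0 0 0 0 0 55",
)

```text
time_s: 18.15
tool_pos: [0.5044, 0.0062, 0.1164]
ee_rot: [0.47, -3.105, -0.0]
contact_force: [-0.8, -0.7, -1.0]
gripper_width: 0.0598
grasp_force: 65.1
```

Run:
```python
from h import *; delta(np.load('M.npy'),[-43,0],80.5)
```

```text
t 18.15 mag xy [-43.8   0.6] z 116.4 tool shift [-0.8 -0.7 35.9] yaw err deg -0.01 tilt 0.04 F [-0.8 -0.7 -1. ]
```

>>> send_rows(
  targets="0 0 0 0 0 4 55;0 0 0 0 0 4 55;0 0 0 0 0 4 55;0 0 0 0 0 4 55;0 0 0 0 0 4 55;0 0 0 0 0 0 55",
)

```text
time_s: 18.9
tool_pos: [0.5048, 0.0062, 0.0967]
ee_rot: [-0.471, 3.106, -0.0]
contact_force: [-0.1, 0.3, 2.0]
gripper_width: 0.0595
grasp_force: 65.5
```

Run:
```python
from h import *; delta(np.load('M.npy'),[-43,0],80.5)
```

```text
t 18.9 mag xy [-43.4   0.6] z 96.7 tool shift [-0.4 -0.6 16.2] yaw err deg -0.0 tilt 0.03 F [-0.1  0.3  2. ]
```

>>> send_rows(
  targets="0 0 0 0 -0.5 4 55;0 0 0 0 0 4 55;0 0 0 0 0 4 55;0 0 0 0 0 3.5 55;0 0 0 0 0 1 55;0 0 0 0 0 0 55",
)

```text
time_s: 19.65
tool_pos: [0.5048, 0.0061, 0.0804]
ee_rot: [-0.471, 3.106, 0.001]
contact_force: [-1.0, 1.4, 4.8]
gripper_width: 0.0595
grasp_force: 65.9
```

>>> send_rows(
  targets="0 0 0 -3 0 0 55;0 0 0 -3 0 0 55;0 0 0 -3 0 0 55;0 0 0 -3 0 0 55;0 0 0 0 0 0 55",
)

```text
time_s: 20.27
tool_pos: [0.5156, 0.0091, 0.0803]
ee_rot: [0.47, -3.105, 0.0]
contact_force: [-3.5, -0.5, 6.6]
gripper_width: 0.0592
grasp_force: 65.9
```

Run:
```python
from h import *; delta(np.load('M.npy'),[-15,0],80.5)
```

```text
t 20.275 mag xy [-32.2   0.2] z 80.3 tool shift [-17.2  -0.2  -0.2] yaw err deg -0.01 tilt 0.07 F [-3.5 -0.5  6.6]
```

>>> send_rows(
  targets="0 0 0 -1.5 0 1 55;0 0 0 -2 0 0 55;0 0 0 -2 0 0 55;0 0 0 0 0 0 55",
)

```text
time_s: 20.78
tool_pos: [0.5209, 0.0108, 0.0793]
ee_rot: [0.47, -3.105, 0.0]
contact_force: [-3.2, -0.9, 5.3]
gripper_width: 0.0596
grasp_force: 65.8
```

Run:
```python
from h import *; delta(np.load('M.npy'),[-16,0],79.5)
from rig import imaging
f=imaging.grab_frame("side"); cv2.imwrite("pics/s6.png",cv2.resize(f["image"][140:260,170:310,::-1],None,fx=5,fy=5,interpolation=cv2.INTER_CUBIC))
```

```text
t 20.775 mag xy [-26.7   0.2] z 79.3 tool shift [-10.7  -0.2  -0.2] yaw err deg -0.01 tilt 0.06 F [-3.2 -0.9  5.3]
```

>>> send_rows(
  targets="0 0 0 -2.5 0 0 55;0 0 0 -2.5 0 0 55;0 0 0 0 0 0 55",
)

```text
time_s: 21.2
tool_pos: [0.5258, 0.0123, 0.0793]
ee_rot: [0.47, -3.105, 0.0]
contact_force: [-2.5, -1.2, 5.2]
gripper_width: 0.0596
grasp_force: 65.8
```

>>> send_rows(
  targets="0 0 0 -2.5 0 0 55;0 0 0 -2.5 0 0 55;0 0 0 -0.7 0 0 55;0 0 0 0 0 0 55",
)

```text
time_s: 21.7
tool_pos: [0.531, 0.0139, 0.0793]
ee_rot: [0.47, -3.105, 0.001]
contact_force: [-3.8, -0.8, 4.9]
gripper_width: 0.0595
grasp_force: 65.9
```

Run:
```python
from h import *; delta(np.load('M.npy'),[-15,0],79.5)
```

```text
t 21.7 mag xy [-16.    0.1] z 79.3 tool shift [-1.  -0.1 -0.2] yaw err deg -0.01 tilt 0.07 F [-3.8 -0.8  4.9]
```

>>> send_rows(
  targets="0 0 0 0 0 0 75;0 0 0 0 0 0 100;0 0 0 0 0 0 100;0 0 0 0 0 -20 100;0 0 0 0 0 -40 100;0 0 0 30 0 0 50;0 0 0 30 0 0 0;0 0 0 0 0 0 0",
)

```text
time_s: 22.7
tool_pos: [0.4726, -0.004, 0.1394]
ee_rot: [0.469, -3.105, -0.0]
contact_force: [1.0, -0.4, -0.6]
gripper_width: 0.0323
grasp_force: 0.0
```

>>> send_rows(
  targets="0 0 0 0 0 0 0;0 0 0 0 0 20 0;0 0 0 0 0 20 0;0 0 0 0 0 5 0;0 0 0 0 0 0 0",
)

```text
time_s: 23.32
tool_pos: [0.4748, -0.0036, 0.0942]
ee_rot: [0.471, -3.106, -0.0]
contact_force: [0.7, 0.1, -0.6]
gripper_width: -0.0001
grasp_force: 0.0
```

Run:
```python
from h import *; delta(np.load('M.npy'),[-40.6,0],94)
from rig import imaging
f=imaging.grab_frame("side"); cv2.imwrite("pics/s7.png",cv2.resize(f["image"][140:260,170:310,::-1],None,fx=5,fy=5,interpolation=cv2.INTER_CUBIC))
```

```text
t 23.325 mag xy [-74.9   0.1] z 94.2 tool shift [-34.3  -0.1   0.2] yaw err deg 0.01 tilt 0.02 F [ 0.7  0.1 -0.6]
```

View pics/s7.png

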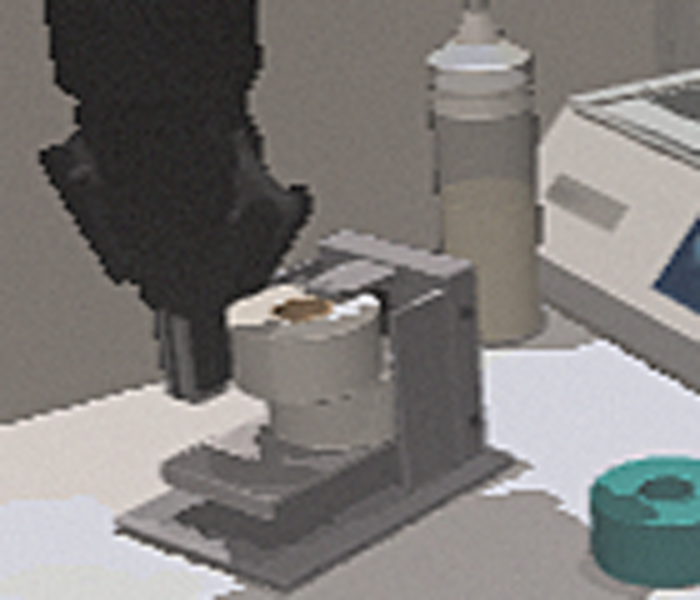

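Side crop: the upper roll (about (305,345)) is caught under the lip and overhangs the front of the lower, home roll (about (335,425)). The shut fingers are in front of the upper roll only. I'll push it home.

>>> send_rows(
  targets="0 0 0 -5 0 0 0;0 0 0 -5 0 0 0;0 0 0 -5 0 0 0;0 0 0 -3 0 0 0;0 0 0 -3 0 0 0;0 0 0 -3 0 0 0;0 0 0 -3 0 0 0;0 0 0 0 0 0 0",
)

```text
time_s: 24.38
tool_pos: [0.4997, 0.0042, 0.0942]
ee_rot: [0.47, -3.105, 0.0]
contact_force: [-3.4, -2.0, 3.5]
gripper_width: -0.0001
grasp_force: 2.0
```

>>> send_rows(
  targets="0 0 0 -1.5 0 0 0;0 0 0 -1.5 0 0 0;0 0 0 -1 0 0 0;0 0 0 -1 0 0 0;0 0 0 0 0 0 0",
)

```text
time_s: 25.0
tool_pos: [0.505, 0.0058, 0.0942]
ee_rot: [0.471, -3.106, 0.0]
contact_force: [-2.8, -1.8, 1.6]
gripper_width: 0.0003
grasp_force: 1.9
```

>>> send_rows(
  targets="0 0 0 -1 0 0 0;0 0 0 0 0 0 0",
)

```text
time_s: 25.25
tool_pos: [0.5058, 0.0061, 0.0942]
ee_rot: [0.471, -3.106, 0.0]
contact_force: [-3.4, -1.3, 2.4]
gripper_width: 0.0001
grasp_force: 2.1
```

Run:
```python
from h import *; delta(np.load('M.npy'),[-40.6,0],94)
```

```text
t 25.25 mag xy [-42.4   0.2] z 94.2 tool shift [-1.8 -0.2  0.2] yaw err deg -0.0 tilt 0.01 F [-3.4 -1.3  2.4]
```

>>> send_rows(
  targets="0 0 0 -0.7 0 0 0;0 0 0 0 0 0 0",
)

```text
time_s: 25.5
tool_pos: [0.5065, 0.0063, 0.0942]
ee_rot: [0.471, -3.106, 0.0]
contact_force: [-3.2, -1.0, 1.1]
gripper_width: -0.0001
grasp_force: 2.2
```

>>> send_rows(
  targets="0 0 0 -0.7 0 0 0;0 0 0 0 0 0 0",
)

```text
time_s: 25.75
tool_pos: [0.5072, 0.0065, 0.0942]
ee_rot: [0.471, -3.106, 0.0]
contact_force: [-4.6, -1.8, 1.7]
gripper_width: 0.0
grasp_force: 2.3
```

>>> send_rows(
  targets="0 0 0 -0.7 0 0 0;0 0 0 0 0 0 0",
)

```text
time_s: 26.0
tool_pos: [0.5078, 0.0067, 0.0942]
ee_rot: [0.471, -3.106, 0.0]
contact_force: [-4.6, -1.9, 2.8]
gripper_width: -0.0003
grasp_force: 2.5
```

>>> send_rows(
  targets="0 0 0 -0.7 0 0 0;0 0 0 0 0 0 0",
)

```text
time_s: 26.25
tool_pos: [0.5079, 0.0067, 0.0942]
ee_rot: [0.47, -3.105, 0.0]
contact_force: [-6.3, -2.4, 3.6]
gripper_width: 0.0001
grasp_force: 3.7
```

>>> send_rows(
  targets="0 0 0 -0.7 0 0 0;0 0 0 0 0 0 0",
)

```text
time_s: 26.5
tool_pos: [0.5079, 0.0068, 0.0941]
ee_rot: [0.47, -3.104, 0.001]
contact_force: [-9.2, -4.0, 5.3]
gripper_width: 0.0001
grasp_force: 4.8
```

>>> send_rows(
  targets="0 0 0 10 0 0 0;0 0 0 15 0 0 0;0 0 0 15 0 -20 0;0 0 0 0 0 -50 0;0 0 0 0 -50 -30 0;0 0 0 0 -50 0 0;0 0 0 0 -50 0 0;0 0 0 0 0 0 0",
)

```text
time_s: 27.5
tool_pos: [0.5159, -0.1509, 0.1942]
ee_rot: [-0.465, 3.106, -0.001]
contact_force: [0.1, 0.4, -0.6]
gripper_width: -0.0001
grasp_force: 0.0
```

Run:
```python
from h import *; M=np.load('M.npy'); delta(M,[-40,0],94)
from rig import imaging
f=imaging.grab_frame("top"); g=cv2.cvtColor(f["image"],cv2.COLOR_RGB2GRAY).astype(int)
# brown core hole of the upper roll at home, partly under the lip (side view), and unmoved neighbours (top view)
s=imaging.grab_frame("side")["image"]; s0=cv2.imread("pics/side0.png")[:,:,::-1]
hsv=cv2.cvtColor(s,cv2.COLOR_RGB2HSV); y0,y1,x0,x1=170,240,190,280
m=np.zeros(hsv.shape[:2],bool); m[y0:y1,x0:x1]=((hsv[...,1]>90)&(hsv[...,0]<20)&(hsv[...,2]>60))[y0:y1,x0:x1]
ys,xs=np.nonzero(m); print("core px",xs.mean().round(1),ys.mean().round(1),len(xs), "expected home core",proj("side",np.r_[M[:2],.088]).round(1))
w=s[180:250,195:270].astype(int)
for n,(a,b,c,d) in dict(shaker=(290,360,330,366),block=(255,295,405,465),deco=(228,258,285,322),cup=(218,265,360,408)).items():
    print(n,np.abs(s[a:b,c:d].astype(int)-s0[a:b,c:d]).mean().round(1))
```

```text
t 27.5 mag xy [ -79.4 -152.7] z 194.2 tool shift [-38.7 153.  100.1] yaw err deg -0.21 tilt 0.09 F [ 0.1  0.4 -0.6]
core px 233.5 199.5 10 expected home core [235.3 199. ]
shaker 14.4
block 7.5
deco 5.9
cup 8.3
```

```bash
python3 -c "
from rig import job; print(job.close_job())"
```

```text
the job is handed in; nothing more can be done
None
```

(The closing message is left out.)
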